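Find the secret lid of the keepsake box and push it open

ROBOT

A 6-joint arm with a two-finger parallel gripper is mounted at the origin on a cart in front of the work surface, level with it; the furniture and walls round the work are solid. World frame = base frame: x ahead of the robot, y to its left, z up, the work surface at z = 0. Lengths are in mm, angles in rad, forces in N, time in s.
With the tool pointing down it reaches from about 325 to 775 mm from the base axis. Payload 9.3 kg.
Tool frame: the origin (TCP) lies midway between the tips of the shut fingers; the grasp point (between the pads) lies grip_point_offset behind it (grip_point_offset is the distance from the TCP to the grasp point, in mm); z points along the fingers, y is the line along which they close (so a half turn about z gives the same grasp; the last joint's range is limited). The gripper opens to 85 mm and grips with 20 to 120 N. Pads are 22 mm wide; open, the fingers measure 114 mm over their backs; the gripper's body (76 mm by 85 mm) begins 54 mm behind the grasp point. The pads swing forward as they close: fully open they stand 13 mm farther back than shut.
Start: joints at [1.169, 0.259, 0.021, 1.334, 0, 1.418], TCP at [135.434, 533.061, 231.279] pointing down, gripper open.
Joint ranges: [-3.04, 3.04], [-0.91, 1.82], [-1.04, 1.36], [-1.92, 1.95], [-1.52, 1.45], [-3.14, 3.14]. Speed limits (rad/s): [2.22, 2.22, 2.79, 3.14, 3.14, 3.14].

INTERFACE

Orientations are given as a rotation vector (axis times angle).
In Python, from workcell import get_state, capture, calibration, sign_off, grip_point_offset gives the robot as it stands. The module is installed in compiled form; this text tells all that it offers.
- The arm moves only by the tool servo_tool, never from a script. Its argument "moves" is a list that holds one entry, the list of rows, each a list of 5 numbers: the closure, from -1 (fully open) to 1 (shut), then the shift along the tool's x, y, z in cm, then the turn about the tool's z in degrees. In form: [[[gripper, x, y, z, yaw], ...]]. A call has 1 to 8 rows; each row is the pose to reach, as a shift and turn from the pose commanded when the call began, along the tool's axes at that moment; what a row does not reach only later rows make up. A row lasts 1/8 s, in which the tool goes at most 62.5 mm and 10.7 degrees, less where a joint would pass 70% of its speed; a pose out of reach is approached as far as the arm can. A call with a gripper value outside its range is refused whole. The fingers move at their own pace and stop on an object; "grip_force" is the grip in N (left out, the last holds). Time passes only in rows, so rows that repeat a pose let the fingers close. It gives the time, the measured TCP pose, the force, the opening and the grip force at its end, in the units of the state.
- get_state(): the state, without advancing time (a new reading comes with each control period).
- capture(name): name is "side" or "top" or "wrist"; returns (picture, depth): 384x512x3 uint8, red, green, blue; 384x512 float32, mm along the optical axis (not along the pixel's ray), 0 where there is no reading.
- calibration(name): a dict with "K" (3x3 intrinsics, pixels), "world_to_cam" (4x4, takes a point from world to camera coordinates). Camera axes: x right, y down, z forward; pixel columns grow to the right and rows downward; lengths in mm; the calibration is good to about 2 mm. A picture is of the moment at which its call begins: read the wrist's pose just before it. calibration takes no time and is no camera call; for the wrist camera it gives the pose at the moment of the call.
- sign_off(): hands the job in; it is judged then, once.
The state is a dict: "clock": time; "joints": joint angles; "joint_velocities": joint speeds; "joint_efforts": joint torques, N m; "tool_pos": TCP position; "tool_rot": TCP orientation; "ft_force": force on the tool from outside, world axes, zero at the start; "wrist_torque": the same for the moment, N m; "grip_width": opening from 0.0 (shut) to 1.0 (fully open); "grip_force": force on a finger pad.
Only numpy, scipy, OpenCV 4.12 (cv2) and the standard library are available. Lean on these libraries where they do the work, as an engineer would, in place of code of your own. Each camera call takes 0.05 s, during which the arm holds its last target. There are 200 camera calls.

TASK

The dark keepsake box on the bench has four identical pale panels in its top: three are glued fast, one is a secret lid. Press on the dark dot of one panel after another until one rocks, then push its raised end up and over, away from you, until that lid stands fully open against its stop. This needs only pressing and pushing with the fingertips, no gripping: do not lift the lid out of its pin slots, and leave the things round the box where they are.

Things in the scene. Friction and masses are not known exactly. Their poses are not given: they have to be found in the camera images.
- keepsake_box: Dark wooden box, fixed, 170 (x) x 336 (y) x 70 mm high, origin under its centre, turned at most 0.35 rad: x away from the robot along the panels, y to the left along the row, z up. Four pale panels, each 140 (x) x 70 (y) x 10 mm, 80 mm apart, lie flush with its rails. They look alike; one is the secret lid, which one is not known. The other three do not give.
- dot_1 (a point): Centre, on the top face, of the dark wooden dot (12 mm across) inlaid near the far end of panel 1 of 4, counted from the box's left (its +y side). Axes as the box's. If a panel is the secret lid, its pivot pins lie 34 mm before its dot (box -x), 5 mm below the top face; 52 mm of the panel lies on the dot's side of them, 88 mm on the other.
- dot_2 (a point): Centre, on the top face, of the dark wooden dot (12 mm across) inlaid near the far end of panel 2 of 4, counted from the box's left (its +y side). Axes as the box's. Pins as for dot_1.
- dot_3 (a point): Centre, on the top face, of the dark wooden dot (12 mm across) inlaid near the far end of panel 3 of 4, counted from the box's left (its +y side). Axes as the box's. Pins as for dot_1.
- dot_4 (a point): Centre, on the top face, of the dark wooden dot (12 mm across) inlaid near the far end of panel 4 of 4, counted from the box's left (its +y side). Axes as the box's. Pins as for dot_1.
- secret_lid (a joint): Angle of the secret lid (rad): 0 shut and flush; grows as its dot end tips down into the well (64 mm deep) and its longer end rises, then swings over, away from the robot; 1.57 upright, 1.8 at its stop, fully open. Stiff pins: it stays where it is left; 2 to 5 N on the dot tips it, 1 to 2 N along its arc at the raised end pushes it over. Pressed 28 mm down at the dot it tips about 0.9.
- lid_pins (a joint): How far (m) the secret lid has been lifted straight up out of its open-topped pin slots: 0 seated; lifting it takes about 6 N. (The lid: pushed level against its raised edge while it stands below about 0.7 rad it can jam by friction; press it down farther first, or push upward along its arc.)
- dividers: Steel wing dividers, 154 mm long, 63 wide and 8 thick, lying left of the box; origin under their middle. Leave alone.
- pencil: Red pencil, 165 mm long and 7 thick, lying before the box; origin under its middle. Leave alone.
- gouge: Carving gouge with a wooden handle, 250 mm long, 30 high, lying behind the box; origin under its middle. Leave alone.
- white_knob: White turned knob, 30 mm across, 27 high, behind the box; origin under its centre. Leave alone.

How it is judged:
By the outcome, as a careful person would: the job done as asked, in the order asked, and still so for the second after the job is handed in, with the robot touching nothing.
It also fails if it takes over 51 s, if anything falls off the work surface, if the arm or the gripper's body presses on something with over 40 N, if the wrist force passes 120 N, or if a joint passes its speed limit or range.

## Working session

There is one attempt and no reset: what is moved stays moved. The work goes in short steps, Python scripts to look and compute and a tool call to move; the robot and the scene stay as the last step left them, time stands still between calls to the robot, and variables do not carry over. Pictures are saved under pics/ and viewed, at most 10 in all, crops included, and the job is handed in when it is done.

Besides the shell and the picture viewer there is one more tool, called after ">>>" as a command line: name --argument value ..., lists and objects as JSON in quotes. servo_tool: Moves the arm, as the interface text tells. Its arguments: {"type":"object","properties":{"moves":{"type":"array"},"grip_force":{"type":"number"}},"required":["moves"]}

```bash
mkdir -p pics; python3 - <<'E'
from workcell import *
import cv2,numpy as np
s=get_state();print(s, grip_point_offset)
for n in("top","side"):
    p,d=capture(n);cv2.imwrite(f"pics/{n}0.png",p[:,:,::-1]);np.save(f"{n}0.npy",d)
    c=calibration(n);print(n,c["K"].round(1).tolist(),c["world_to_cam"].round(3).tolist())
E
```

```text
{'clock': 0.0, 'joints': array([ 1.16939697e+00,  2.59239943e-01,  2.07484168e-02,  1.33371434e+00,
       -1.44678322e-05,  1.41823694e+00]), 'joint_velocities': array([-1.00933261e-03,  1.31507756e-03,  5.06459218e-05, -2.85390179e-04,
       -5.82605599e-04,  5.99393585e-04]), 'joint_efforts': array([-2.11001403e-03, -5.55642021e+01,  3.44523883e+01,  1.36976328e-02,
       -1.49485609e-04, -2.62570535e-05]), 'tool_pos': array([135.32716541, 532.79444634, 230.63498162]), 'tool_rot': array([-3.89823004e-01, -3.11693819e+00,  2.13566716e-03]), 'ft_force': array([-0.13543732, -0.51595879,  0.30983475]), 'wrist_torque': array([0.02695513, 0.01291722, 0.03987731]), 'grip_force': 0.0, 'grip_width': 0.9993751975283869} 18.700000000000003
top [[494.9, 0.0, 259.3], [0.0, 494.9, 189.8], [0.0, 0.0, 1.0]] [[0.089, -0.996, 0.003, 88.706], [-0.972, -0.088, -0.217, 581.832], [0.217, 0.016, -0.976, 1057.819], [0.0, 0.0, 0.0, 1.0]]
side [[449.5, 0.0, 258.4], [0.0, 449.5, 184.0], [0.0, 0.0, 1.0]] [[-0.977, -0.213, 0.01, 568.974], [-0.119, 0.508, -0.853, 86.709], [0.176, -0.835, -0.522, 877.093], [0.0, 0.0, 0.0, 1.0]]
```

View pics/top0.png

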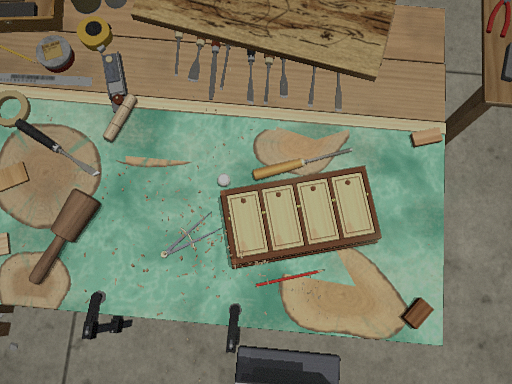

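View pics/side0.png

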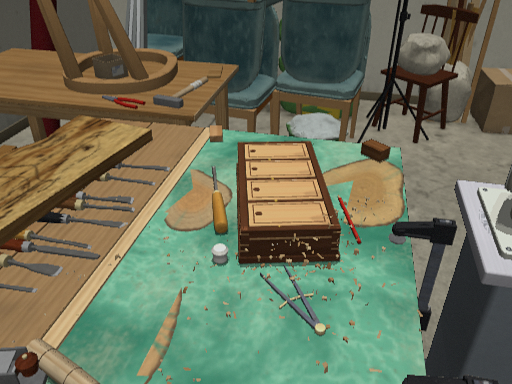

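The top view shows the box at about (222–380, 168–265), its dots near (243,200), (278,192), (313,186) and (347,175). The gouge and knob lie behind it at about (300,165) and (223,180), the pencil in front at about (290,278), and the dividers to the left at about (190,237). The side view agrees, and nothing stands on the box.

```bash
cat > h.py <<'E'
import numpy as np,cv2
from workcell import *
def ray(n,uv,z,c=None):
    c=c or calibration(n);R=c["world_to_cam"][:3,:3];t=c["world_to_cam"][:3,3]
    o=-R.T@t;d=R.T@np.linalg.inv(c["K"])@[uv[0],uv[1],1];return o+d*(z-o[2])/d[2]
def depthpt(n,uv,d,c=None):
    c=c or calibration(n);R=c["world_to_cam"][:3,:3];t=c["world_to_cam"][:3,3]
    return R.T@(np.linalg.inv(c["K"])@[uv[0],uv[1],1]*d-t)
E
python3 - <<'E'
from h import *
p=cv2.imread("pics/top0.png");d=np.load("top0.npy")
m=((p[:,:,2]>170)&(p[:,:,1]>150)&(p[:,:,0]>100)).astype(np.uint8)
m[:,:222]=0;m[:160]=0;m[265:]=0;m[:,382:]=0
m=cv2.morphologyEx(m,cv2.MORPH_OPEN,np.ones((3,3)))
cs,_=cv2.findContours(m,cv2.RETR_EXTERNAL,cv2.CHAIN_APPROX_NONE)
for c in cs:
    if cv2.contourArea(c)<800: continue
    r=cv2.minAreaRect(c);q=np.array([ray("top",x,70)[:2] for x in cv2.boxPoints(r)])
    print("panel",np.round(r[0],1),q.mean(0).round(1),[np.linalg.norm(q[i]-q[i-1]).round(1) for i in(1,2)],q.round(0).tolist(), depthpt("top",r[0],d[int(r[0][1]),int(r[0][0])]).round(1))
g=p.min(2).astype(float)
for u,v in[(243,200),(278,192),(313,186),(347,175)]:
    w=p[v-6:v+7,u-6:u+7,1].astype(float);W=np.clip(125-w,0,None)
    yy,xx=np.mgrid[v-6:v+7,u-6:u+7];c=((xx*W).sum()/W.sum(),(yy*W).sum()/W.sum())
    print("dot",np.round(c,1),W.astype(bool).sum(),ray("top",c,70).round(1))
for uv in[(150,20),(300,40),(385,60),(300,160),(223,180)]: print(uv,depthpt("top",uv,d[uv[1],uv[0]]).round(0))
E
python3 -c "
import cv2;p=cv2.imread('pics/top0.png')[155:275,210:390];cv2.imwrite('pics/crop.png',cv2.resize(p,None,fx=4,fy=4))"
```

```text
panel [247.  223.2] [492.6 161. ] [np.float64(52.8), np.float64(117.1)] [[542.0, 202.0], [556.0, 151.0], [443.0, 120.0], [429.0, 170.0]] [491.8 160.9  70.5]
panel [282.4 216.9] [513.7  83.9] [np.float64(53.1), np.float64(117.2)] [[563.0, 125.0], [578.0, 74.0], [464.0, 44.0], [450.0, 94.0]] [513.1  83.7  70. ]
panel [317.7 210.8] [534.7   6.6] [np.float64(53.0), np.float64(117.4)] [[584.0, 47.0], [599.0, -4.0], [485.0, -33.0], [471.0, 16.0]] [534.9   6.   65.5]
panel [352.6 204.7] [555.5 -70.5] [np.float64(53.1), np.float64(118.1)] [[604.0, -30.0], [621.0, -80.0], [507.0, -111.0], [491.0, -61.0]] [555.2 -70.9  68.7]
dot [242.6 199.9] 34 [543.6 175.7  70. ]
dot [276.6 190.9] 43 [571.  101.5  70. ]
dot [311.6 184.9] 43 [591.9  24.   70. ]
dot [346.8 172.3] 93 [628.6 -53.9  70. ]
(150, 20) [977. 448.  55.]
(300, 40) [950.  76.  67.]
(385, 60) [ 955. -148.   -5.]
(300, 160) [663.  51.  17.]
(223, 180) [596. 229.  25.]
```

View pics/crop.png

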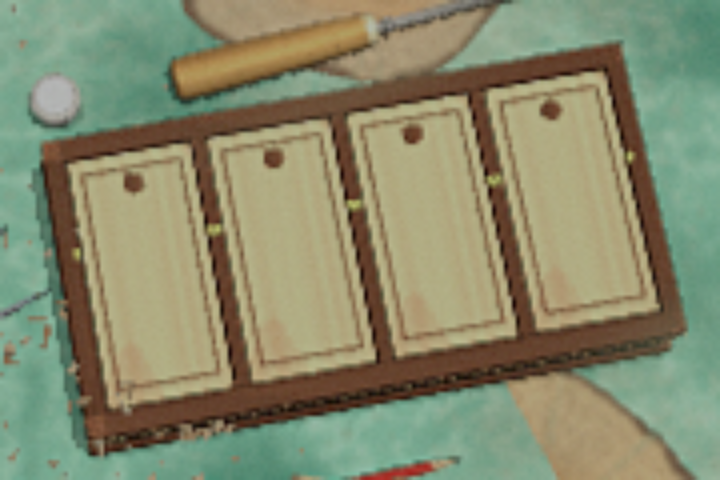

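The crop puts the dots at full-image (243.5,200.5), (278.5,194.5), (313,188.5) and (347.8,182.5). The panel fits agree with the stated sizes: 80 mm pitch, 70 mm height and a yaw of 0.266 rad. That gives dots at (542.8,174.7), (563.9,97.6), (584.9,20.3) and (605.7,-56.8).

>>> servo_tool --moves '[[[1,-48.3,-24.7,5,-29.6],[1,-48.3,-24.7,5,-29.6],[1,-48.3,-24.7,5,-29.6],[1,-48.3,-24.7,5,-29.6],[1,-48.3,-24.7,5,-29.6],[1,-48.3,-24.7,5,-29.6],[1,-48.3,-24.7,5,-29.6],[1,-48.3,-24.7,5,-29.6]]]' --grip_force 40

```text
clock: 1.1
tool_pos: [497.3, 214.3, 186.7]
tool_rot: [0.419, -3.113, -0.0]
ft_force: [-0.5, 1.1, 1.1]
grip_width: 0.004
grip_force: 0.0
```

>>> servo_tool --moves '[[[1,-3.0,-4.5,5,0],[1,-3.0,-4.5,10,0],[1,-3.0,-4.5,10,0],[1,-3.0,-4.5,10,0]]]'

```text
clock: 1.6
tool_pos: [537.2, 181.0, 88.7]
tool_rot: [-0.42, 3.112, 0.0]
ft_force: [0.3, -0.0, 1.1]
grip_width: -0.004
grip_force: 0.0
```

>>> servo_tool --moves '[[[1,-0.4,-0.8,0.8,0],[1,-0.4,-0.8,1.5,0],[1,-0.4,-0.8,1.9,0],[1,-0.4,-0.8,2.2,0],[1,-0.4,-0.8,2.4,0],[1,-0.4,-0.8,2.4,0]]]'

```text
clock: 2.35
tool_pos: [543.3, 174.0, 63.1]
tool_rot: [-0.419, 3.113, 0.0]
ft_force: [3.4, 0.2, 2.4]
grip_width: 0.003
grip_force: 1.4
```

The dot gave way 7 mm at only about 2.4 N, so panel 1 rocks. I'll press it on down.

>>> servo_tool --moves '[[[1,0,0,0.7,0],[1,0,0,1.4,0],[1,0.1,0,2.1,0],[1,0.2,0,2.7,0],[1,0.2,0,2.7,0],[1,0.2,0,2.7,0]]]'

```text
clock: 3.1
tool_pos: [540.6, 173.2, 35.7]
tool_rot: [0.419, -3.112, 0.0]
ft_force: [-0.3, -0.3, -0.1]
grip_width: -0.002
grip_force: 0.0
```

```bash
python3 - <<'E'
from h import *
s=get_state();print(s["tool_pos"],s["ft_force"])
p,d=capture("side");cv2.imwrite("pics/side1.png",cv2.resize(p[90:290,180:400,::-1],None,fx=3,fy=3))
E
```

```text
[540.62542089 173.21173291  35.71852726] [-0.27414825 -0.26467934 -0.12781677]
```

View pics/side1.png

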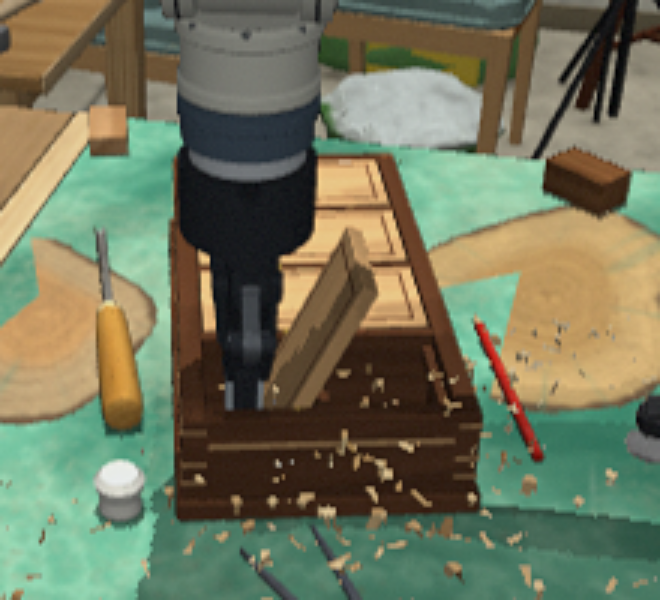

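The side picture shows lid 1 tipped to about 1 rad. Its raised end is near crop (360,240) and the fingertips are in the well at (245,400), clear of it. Next I'll rise, pass over it and come down on the near side.

>>> servo_tool --moves '[[[1,0,0,-6,0],[1,0,0,-12,0],[1,0,0,-15.5,0],[1,5.5,0,-15.5,0],[1,11.5,0,-15.5,0],[1,11.5,0,-15.5,0]]]'

```text
clock: 3.9
tool_pos: [426.1, 142.3, 191.4]
tool_rot: [0.419, -3.112, 0.0]
ft_force: [-0.1, 0.0, 0.3]
grip_width: 0.003
grip_force: 0.0
```

>>> servo_tool --moves '[[[1,0,0,4,0],[1,0,0,8.5,0],[1,0,0,8.5,0],[1,0,0,8.5,0]]]'

```text
clock: 4.4
tool_pos: [431.1, 143.0, 107.3]
tool_rot: [-0.419, 3.112, 0.0]
ft_force: [0.5, 0.0, 0.3]
grip_width: -0.004
grip_force: 0.0
```

```bash
python3 - <<'E'
from h import *
s=get_state();q=s["tool_pos"];print(q,s["ft_force"]);v=q[:2]-[510,165.8];print(v@[.9644,.2644],v@[-.2644,.9644])
p,d=capture("side");cv2.imwrite("pics/side2.png",cv2.resize(p[90:290,180:400,::-1],None,fx=3,fy=3))
E
```

```text
[431.09519632 143.02915344 107.32751226] [0.45464877 0.03838526 0.30468653]
-82.11640449912387 -1.0977743342172348
```

View pics/side2.png

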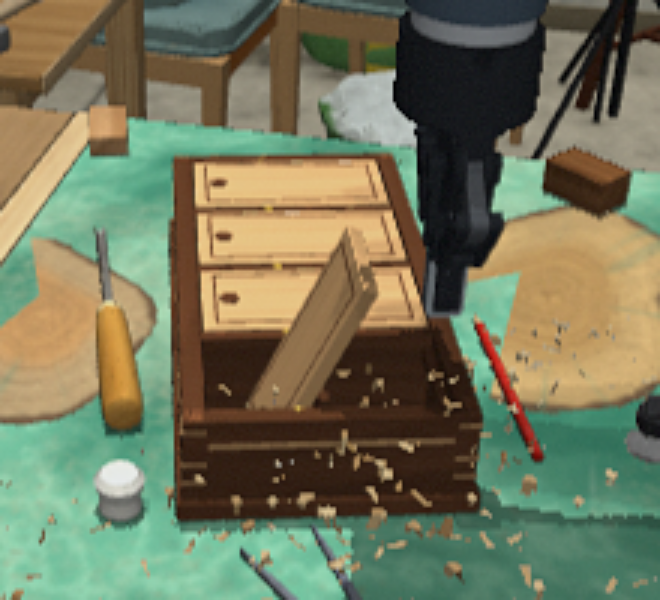

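Lid 1 stands alone at about 1 rad. The fingertips at crop (445,310) are on its near side, clear of it. Now I'll push away from the robot.

>>> servo_tool --moves '[[[1,-1,0,0,0],[1,-2,0,-0.3,0],[1,-2.7,0,-0.6,0],[1,-3.4,0,-0.9,0],[1,-4.1,0,-1.2,0],[1,-4.8,0,-1.5,0],[1,-5.4,0,-1.7,0],[1,-5.4,0,-1.7,0]]]'

```text
clock: 5.45
tool_pos: [482.7, 157.3, 123.0]
tool_rot: [-0.419, 3.113, 0.0]
ft_force: [-0.7, -0.3, -0.0]
grip_width: -0.001
grip_force: 0.0
```

```bash
python3 - <<'E'
from h import *
s=get_state();q=s["tool_pos"];print(q,s["ft_force"]);v=q[:2]-[510,165.8];print(v@[.9644,.2644],v@[-.2644,.9644])
p,d=capture("side");cv2.imwrite("pics/side3.png",cv2.resize(p[90:290,180:400,::-1],None,fx=3,fy=3))
E
```

```text
[482.68031286 157.26458004 123.03728752] [-0.72738193 -0.27054922 -0.03414267]
-28.60387131724832 -1.0082337306992812
```

View pics/side3.png

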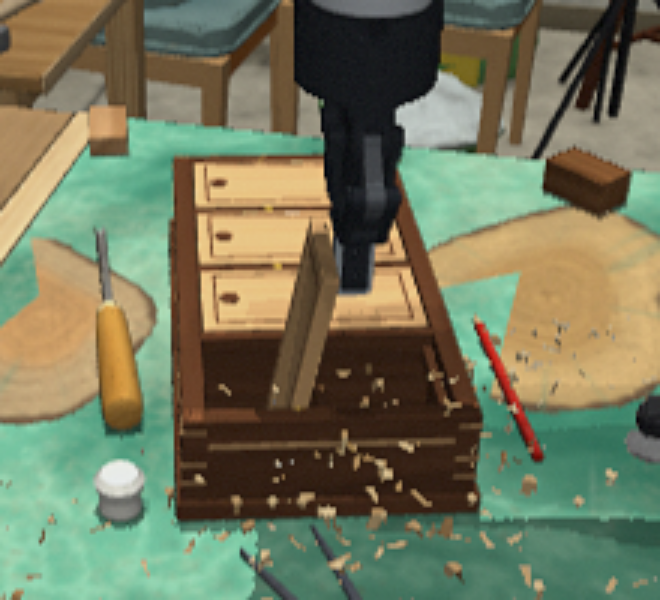

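The lid is now near 1.4 rad, its top at crop (320,250) against the fingertips at (355,285), and still seated. I'll keep pushing gently.

>>> servo_tool --moves '[[[1,-0.6,0,0,0],[1,-1.2,0,0,0],[1,-1.7,0,0,0],[1,-2.1,0,0,0],[1,-2.3,0,0,0],[1,-2.3,0,0,0]]]'

```text
clock: 6.25
tool_pos: [504.5, 163.3, 123.0]
tool_rot: [-0.419, 3.113, 0.0]
ft_force: [0.4, 0.1, 0.7]
grip_width: 0.001
grip_force: 0.0
```

>>> servo_tool --moves '[[[1,-0.2,0,0,0],[1,-0.4,0,0,0],[1,-0.4,0,0,0]]]'

```text
clock: 6.62
tool_pos: [508.3, 164.4, 123.0]
tool_rot: [0.42, -3.113, -0.0]
ft_force: [-0.8, 0.1, -0.2]
grip_width: -0.001
grip_force: 0.2
```

>>> servo_tool --moves '[[[1,-0.2,0,0,0],[1,-0.3,0,0,0],[1,-0.3,0,0,0]]]'

```text
clock: 7.0
tool_pos: [511.1, 165.1, 123.0]
tool_rot: [0.419, -3.113, 0.0]
ft_force: [-0.3, -0.4, -0.6]
grip_width: 0.001
grip_force: 0.5
```

>>> servo_tool --moves '[[[1,-0.2,0,0,0],[1,-0.2,0,0,0],[1,-0.2,0,0,0]]]'

```text
clock: 7.38
tool_pos: [512.1, 165.4, 122.8]
tool_rot: [0.419, -3.111, 0.0]
ft_force: [-5.6, -1.5, 1.1]
grip_width: 0.002
grip_force: 2.9
```

```bash
python3 - <<'E'
from h import *
s=get_state();q=s["tool_pos"];print(q,s["ft_force"]);v=q[:2]-[510,165.8];print(v@[.9644,.2644],v@[-.2644,.9644])
p,d=capture("side");cv2.imwrite("pics/side4.png",cv2.resize(p[90:290,180:400,::-1],None,fx=3,fy=3))
E
```

```text
[512.0972701  165.42181675 122.78450031] [-5.60177642 -1.48452655  1.10815777]
1.922615637157519 -0.9192381439790658
```

View pics/side4.png

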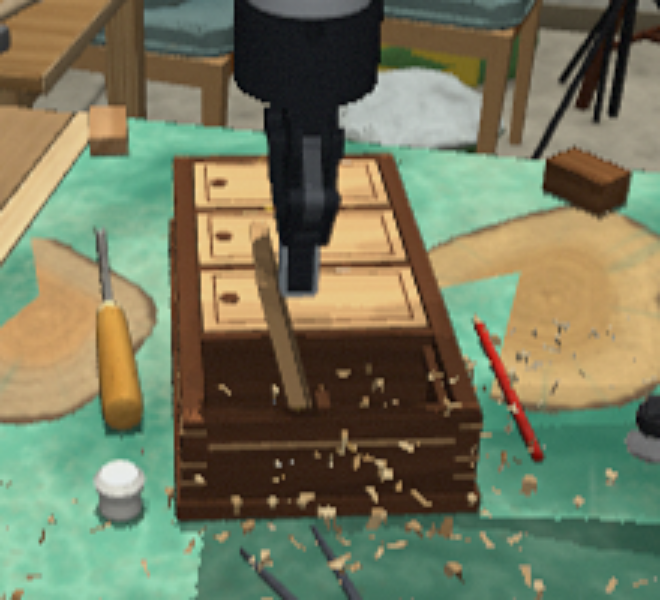

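The lid leans past upright and is held by its stop, with 5.6 N against the fingers and the lid still seated. I'll back off and check.

>>> servo_tool --moves '[[[1,1,0,0,0],[1,4,0,0,0],[1,7,0,0,0],[1,8,0,-5,0],[1,8,0,-10,0],[1,8,0,-10,0],[1,8,0,-10,0]]]'

```text
clock: 8.3
tool_pos: [435.7, 144.4, 222.9]
tool_rot: [-0.419, 3.113, 0.0]
ft_force: [-0.5, 0.1, -0.3]
grip_width: 0.003
grip_force: 0.0
```

```bash
python3 - <<'E'
from h import *
s=get_state();print(s["tool_pos"],s["ft_force"])
p,d=capture("side");cv2.imwrite("pics/side5.png",cv2.resize(p[90:290,180:400,::-1],None,fx=3,fy=3))
E
```

```text
[435.71757903 144.41651427 222.88878409] [-0.51854502  0.12768567 -0.31339739]
```

View pics/side5.png

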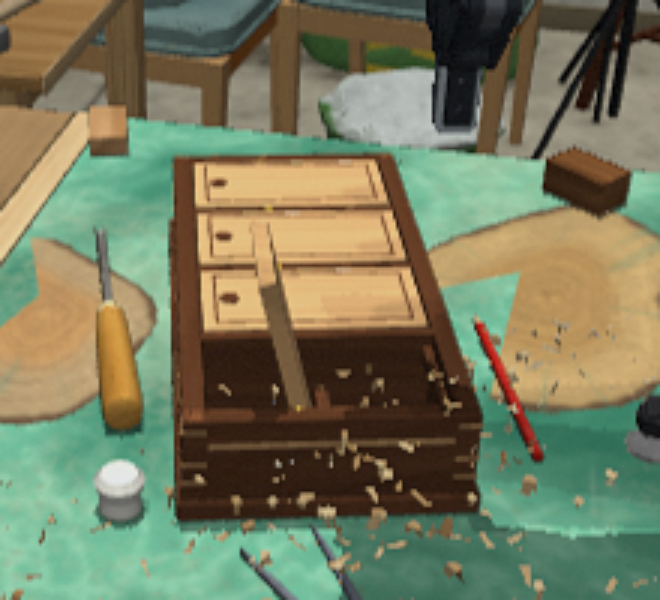

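The lid stays leaning at its stop with its pin seated at crop (298,408). The robot is clear, and the knob, gouge and pencil haven't moved.

```bash
python3 -c "from workcell import *;print(sign_off())"
```

```text
the job is handed in; nothing more can be done
None
```

Panel 1 was the secret lid: it rocked when pressed, I pushed it over to its stop, and it stayed open and seated in its pins after the arm backed off; handed in at about 8.4 s.

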